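# Set the mitre turntable to 45 degrees and screw its lock knob home

## Task

The dark rail on the mitre turntable is to be sawn at 45 degrees: swing the turntable by its wooden post, click by click, until its pointer sits on the one long mark of the scale. Then lock it: push the black winged knob down against its spring and turn it clockwise to start its captive screw, keep turning until it is screwed fully home, and let go. Leave the tools and things lying around where they are.

Things in the scene. Friction and masses are not known exactly. Their poses are not given: they have to be found in the camera images.
- handle_grip (a point): Mid-height of the wooden post handle on the turntable: upright, round, 18 mm diameter, 68 mm tall, its foot a 32 mm wide, 6 mm high steel collar. This point is 78 mm above the bench, the post's top 104 mm. The turntable's axis is 80 mm away along the point's own -y, with the lock knob beyond it. Turns with the turntable.
- swivel (a joint): Turntable angle, rad, growing counter-clockwise from above. It clicks every 15 degrees: rests at 0, 0.262, 0.524, 0.785 (45 degrees, the long mark) and 1.047; end stops just beyond the first and last. A click takes 5 to 10 N at the post; let go, it settles in the nearest rest. Locked once the knob is screwed in.
- pointer_tip (a point): Tip of the steel pointer at the turntable's rim, 121 mm from its axis, 25 mm above the bench. The turntable is an aluminium disc, 210 mm diameter, top 36 mm above the bench, on a fixed dark steel base disc of 270 mm, 22 mm high. A dark rail (230 x 26 x 26 mm) lies across its middle against a fence; their tops are 66 mm above the bench.
- long_mark (a point): Middle of the one long wide mark (26 x 6 mm; the four other marks are 10 x 2.5 mm, thin) on the rim of the fixed base, 121 mm from the turntable's axis, 23 mm above the bench: the 45-degree mark. The pointer tip stands over it when set. The marks are 15 degrees apart, the long one being the fourth counted counter-clockwise.
- knob_grip (a point): Centre of the black lock knob's wing, on the knob's axis. The wing is a bar 40 mm long (point x), 14 thick (point y), 30 high, on a round flange 48 mm wide, 8 thick: wing top 15 mm above this point, flange top 15 below. Point 91 mm above the bench when up, 79 when home; 80 mm from the turntable's axis, opposite the post. Moves with the knob.
- knob (a joint): Turn of the lock knob, rad, growing clockwise from above; end stop 2.75. Unpushed it stops at about 0.4, thread not caught. Pushed 6 to 7 mm down at a turn below 0.4, then turned past 0.9, the thread catches; each further rad draws it 4 mm deeper and it stays where left. Home from about 2.6. Turning takes about 0.1 N m.
- knob_depth (a joint): How far the lock knob is down from its sprung-up position, m: 0 up, 0.012 fully home. The spring pushes up with 4 N when up, 8 N when home. The screw's tip goes into a hole in the base only if the turntable stands in a rest position; otherwise it is stopped at about 2 mm.
- wrench_a: Bystander: steel spanner 150 mm long lying near the base. Origin at its underside.
- glue_bottle: Bystander: white glue bottle, 48 mm diameter, 115 mm tall, standing near the base. Origin at the centre of its underside.
- offcut: Bystander: wood offcut 120 x 34 x 24 mm lying near the base. Origin at the centre of its underside.
- socket_case: Bystander: closed red case 110 x 200 x 45 mm, at the right. Origin at the centre of its underside.
- screwdriver: Bystander: screwdriver 190 mm long, at the left. Origin at its underside.
- bench_brush: Bystander: brush 200 mm long, at the left. Origin at its underside.
- wrench_b: Bystander: steel spanner 130 mm long, at the right. Origin at its underside.

How it is judged:
By the outcome, as a careful person would: the job done as asked, in the order asked, and still so for the second after the job is handed in, with the robot touching nothing.
It also fails if it takes over 70 s, if anything falls off the work surface, if the arm or the gripper's body presses on something with over 40 N, if the wrist force passes 120 N, or if a joint passes its speed limit or range.

## Robot

A 6-joint arm with a two-finger parallel gripper is mounted at the origin on the work surface. World frame = base frame: x ahead of the robot, y to its left, z up, the work surface at z = 0. Lengths are in m, angles in rad, forces in N, time in s.
With the tool pointing down it reaches from about 0.225 to 0.875 m from the base axis. Payload 3.4 kg.
Tool frame: the origin (TCP) lies midway between the tips of the shut fingers; the grasp point (between the pads) lies 19 mm behind it (manip.grasp_offset is the distance from the TCP to the grasp point, in m); x points along the fingers, y is the direction in which the jaws open and shut, and the axes are right-handed (so a half turn about x gives the same grasp; the last joint's range is limited). The gripper opens to 85 mm and grips with 20 to 120 N. Pads are 22 mm wide; open, the fingers measure 114 mm over their backs; the gripper's body (76 mm by 85 mm) begins 54 mm behind the grasp point. The pads swing forward as they close: fully open they stand 13 mm farther back than shut.
Start: joints at [-1.335, 0.276, 1.505, -0, 1.361, -0.121], TCP at [0.201, -0.539, 0.195] pointing down, gripper open.
Joint ranges: [-2.89, 2.89], [-0.75, 2.08], [0.22, 2.7], [-1.18, 4.32], [0.11, 2.71], [-2.7, 2.7]. Speed limits (rad/s): [2.57, 2.57, 3.14, 3.14, 3.14, 3.14].

## Interface

Orientations are given as a unit quaternion [w, x, y, z].
In Python, from rig import manip gives the robot as it stands.
- The arm moves only by the shell command python3 -m creep 'ROWS' [OPENING] [FORCE]. ROWS is a JSON object of lists of equal length, an entry for each row: "delta_pos": the shift along the tool's x, y, z in cm, a list of three; "dr": the turn, a rotation vector about the tool's x, y, z in rad, a list of three. In form: {"delta_pos": [[dx, dy, dz], ...], "dr": [[rx, ry, rz], ...]}. A call has 1 to 10 rows; each row is the pose to reach, as a shift and turn from the pose commanded when the call began, along the tool's axes at that moment; what a row does not reach only later rows make up. A row lasts 1/10 s, in which the tool goes at most 50 mm and 8.59 degrees, less where a joint would pass 70% of its speed; a pose out of reach is approached as far as the arm can. A call with a gripper value outside its range is refused whole. OPENING is the opening, from -1 (shut) to 1 (fully open), set as the call begins (- or left out, the last holds). The fingers move at their own pace and stop on an object; FORCE is the grip in N (left out, the last holds). Time passes only in rows, so rows that repeat a pose let the fingers close. It gives the time, the measured TCP pose, the force and the opening at its end, in the units of the state.
- manip.get_state(): the state, without advancing time (a new reading comes with each control period).
- manip.get_image(name): name is "scene" or "top" or "wrist"; returns a dict with "pixels" (400x640x3 uint8, blue, green, red), "depth" (400x640 float32, m along the optical axis (not along the pixel's ray), 0 where there is no reading), "intrinsics" (3x3 intrinsics, pixels), "rvec" (rotation vector, rad) and "tvec" (3), from world to camera coordinates, as OpenCV has them. Camera axes: x right, y down, z forward; pixel columns grow to the right and rows downward; lengths in m; the calibration is good to about 2 mm. A picture is of the moment at which its call begins.
- manip.sign_off(): hands the job in, once; it reports no verdict.
The state is a dict: "clock": time; "qpos": joint angles; "qd": joint speeds; "effort": joint torques, N m; "position": TCP position; "ee_rot": TCP orientation; "contact_force": force on the tool from outside, world axes, zero at the start; "moment": the same for the moment, N m; "width": finger opening in m.
Only numpy, scipy, OpenCV 4.12 (cv2) and the standard library are available. Lean on these libraries where they do the work, as an engineer would, in place of code of your own. Each camera call takes 0.05 s, during which the arm holds its last target. There are 200 camera calls.

## Working session

There is one attempt and no reset: what is moved stays moved. The work goes in short steps, Python scripts to look and compute and a shell command to move; the robot and the scene stay as the last step left them, time stands still between calls to the robot, and variables do not carry over. Pictures are saved under pics/ and viewed, about 8 in all and at most 12, crops included, and the job is handed in when it is done.

```bash
ls; mkdir -p pics; python3 - <<'E'
from rig import manip
import cv2,pickle
s=manip.get_state(); print({k:s[k] for k in('clock','position','ee_rot','contact_force','width')})
for n in('scene','top'):
    im=manip.get_image(n); pickle.dump(im,open(f'pics/{n}.pkl','wb')); cv2.imwrite(f'pics/{n}0.png',im['pixels'])
    print(n,im['intrinsics'],im['rvec'],im['tvec'])
E
```

```text
pics
{'clock': 0.0, 'position': array([ 0.20068961, -0.53820076,  0.19452179]), 'ee_rot': array([-0.12481416, -0.69584869, -0.12612893,  0.69592206]), 'contact_force': array([-1.05430958,  0.29341868, -0.29076652]), 'width': 0.08528626037151174}
scene [[429.83815994   0.         317.38745366]
 [  0.         429.83815994 197.80305124]
 [  0.           0.           1.        ]] [ 2.34858501  1.07351737 -0.31392481] [-0.34462513 -0.31803394  1.73597098]
top [[369.46619312   0.         325.78513405]
 [  0.         369.46619312 194.71276539]
 [  0.           0.           1.        ]] [ 2.13603196 -2.18102675  0.11072957] [0.0071265  0.55007721 1.14298093]
```

View pics/top0.png

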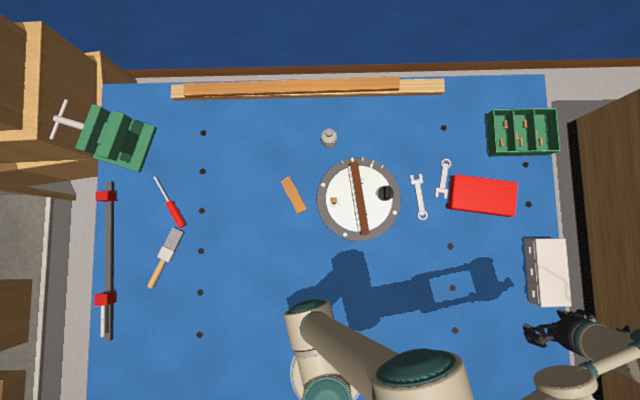

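View pics/scene0.png

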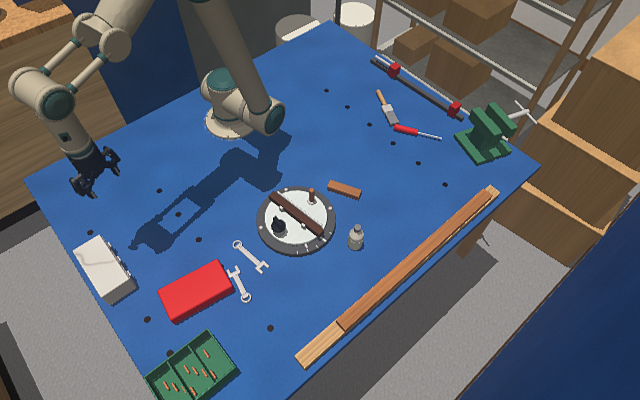

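The top view shows the turntable centred near (358,198), with the post at about (334,200), the knob at about (386,192) and the marks on the far rim around (350–380,160). The scene view agrees. Next I'll measure with masks and zoom in.

```bash
cat > h.py <<'E'
import numpy as np,cv2
from scipy.spatial.transform import Rotation as R
def ray(im,u,v,z):
    M=R.from_rotvec(np.ravel(im['rvec'])).as_matrix(); c=-M.T@np.ravel(im['tvec'])
    d=M.T@np.linalg.solve(im['intrinsics'],[u,v,1]); return c+d*(z-c[2])/d[2]
def proj(im,p):
    return cv2.projectPoints(np.array([p],float),np.ravel(im['rvec']),np.ravel(im['tvec']),im['intrinsics'],None)[0].ravel()
def blobs(im,mask,lo=5):
    n,l,s,c=cv2.connectedComponentsWithStats(mask.astype(np.uint8))
    return [(s[i,4],c[i],l==i) for i in range(1,n) if s[i,4]>=lo]
def rot(q): return R.from_quat(np.roll(q,-1))
E
python3 - <<'E'
import pickle,cv2,numpy as np
from h import *
im=pickle.load(open('pics/top.pkl','rb')); p=im['pixels'][145:255,300:440]
cv2.imwrite('pics/topz.png',cv2.resize(p,None,fx=5.5,fy=5.5,interpolation=cv2.INTER_CUBIC))
f=im['pixels'].astype(int); 
# white disc
m=(f.min(2)>150); m[:145]=0;m[255:]=0;m[:,:310]=0;m[:,405:]=0
pts=np.argwhere(m)[:,::-1]; pts=pts[(np.hypot(*(pts-[358,198]).T)<37)]
(e)=cv2.minEnclosingCircle(pts.astype(np.float32)); print('disc',e,ray(im,*e[0],.036), e[1])
dk=(f.max(2)<45);dk[:175]=0;dk[210:]=0;dk[:,:374]=0;dk[:,396:]=0
for a,c,k in blobs(im,dk,20): print('knob',a,c,ray(im,*c,.1))
hsv=cv2.cvtColor(im['pixels'],cv2.COLOR_BGR2HSV)
b=(hsv[...,0]<20)&(hsv[...,1]>90);b[:190]=0;b[210:]=0;b[:,:325]=0;b[:,345:]=0
for a,c,k in blobs(im,b,5): print('post',a,c,ray(im,*c,.09))
M=R.from_rotvec(np.ravel(im['rvec'])).as_matrix();print('cam',-M.T@np.ravel(im['tvec']))
E
```

```text
disc ((358.0, 198.0), 36.7696533203125) [ 0.53691299 -0.10588169  0.036     ] 36.7696533203125
knob 33 [384.39393939 192.75757576] [ 0.54441117 -0.18006085  0.1       ]
post 27 [333.59259259 200.18518519] [ 0.52634422 -0.02804205  0.09      ]
cam [ 0.41804348 -0.01485241  1.19752252]
```

View pics/topz.png

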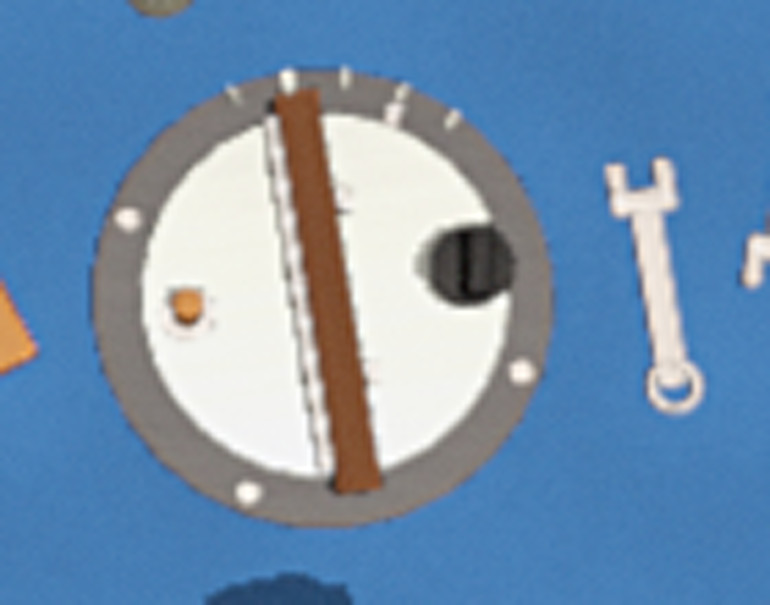

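The zoom shows the five marks at (453,120), (402,90), (345,78), (290,80, bright and wide) and (232,95). The pointer is at (395,115), on the 2nd mark. The long mark is the 4th, so the table has to turn 30° counter-clockwise. The post is at (187,307) and the knob at (465,265). The post measures 79 mm from the axis, which matches the 80 mm given.

```bash
cat >> h.py <<'E'
def plan(p,ydir,s):
    "tool-axis shift (cm) and turn about tool x to point p with jaw axis along ydir (deg)"
    T=rot(s['ee_rot']); y=T.apply([0,1,0]); z=T.apply([0,0,1]); t=np.radians(ydir); w=np.array([np.cos(t),np.sin(t),0])
    a=np.arctan2(w@z,w@y); a1=(a+np.pi/2)%np.pi-np.pi/2
    print('shift cm',np.round(T.inv().apply(np.array(p)-s['position'])*100,2),'turn',round(a1,3),'or',round(a1-np.sign(a1)*np.pi,3),
     'tilt fix rotvec',np.round((T.inv()*R.from_matrix(np.c_[[0,0,-1],w,np.cross([0,0,-1],w)])).as_rotvec(),3))
E
python3 - <<'E'
from rig import manip
from h import *
s=manip.get_state(); T=rot(s['ee_rot']); print(T.as_matrix().round(3), s['position'])
plan([.526,-.028,.195],8,s); plan([.526,-.028,.195],188,s)
E
```

```text
[[-0.     0.349 -0.937]
 [ 0.002 -0.937 -0.349]
 [-1.    -0.002 -0.   ]] [ 0.20067514 -0.53827159  0.19461923]
shift cm [ 3.000e-02 -3.645e+01 -4.831e+01] turn -1.354 or 1.788 tilt fix rotvec [-1.354e+00 -1.000e-03  1.000e-03]
shift cm [ 3.000e-02 -3.645e+01 -4.831e+01] turn -1.354 or 1.788 tilt fix rotvec [1.788e+00 1.000e-03 1.000e-03]
```

```bash
python3 -m creep '{"delta_pos":[[0,-2.4,-3.2],[0,-4.9,-6.4],[0,-7.3,-9.7],[0,-9.7,-12.9],[0,-12.1,-16.1],[0,-14.6,-19.3],[0,-17,-22.5],[0,-19.4,-25.8],[0,-21.9,-29],[0,-24.3,-32.2]],"dr":[[-0.09,0,0],[-0.18,0,0],[-0.27,0,0],[-0.36,0,0],[-0.45,0,0],[-0.54,0,0],[-0.63,0,0],[-0.72,0,0],[-0.81,0,0],[-0.9,0,0]]}' 0.3; python3 - <<'E'
from rig import manip
from h import *
s=manip.get_state(); print(s['position'],s['qpos'])
plan([.526,-.028,.195],8,s)
E
```

```text
clock: 1.1
position: [0.4181, -0.1969, 0.1952]
ee_rot: [-0.417, -0.571, -0.417, 0.571]
contact_force: [0.6, -0.3, 0.6]
width: 0.0555
[ 0.41805188 -0.19693551  0.19517509] [-5.90944769e-01  1.04925530e-01  1.72800564e+00 -5.76136712e-05
  1.30899807e+00 -2.80629953e-01]
shift cm [  0.02   5.12 -19.38] turn -0.45 or 2.692 tilt fix rotvec [-0.45 -0.    0.  ]
```

```bash
python3 -m creep '{"delta_pos":[[0,1,-3.9],[0,2,-7.8],[0,3.1,-11.6],[0,4.1,-15.5],[0,5.1,-19.4],[0,5.1,-19.4],[0,5.1,-19.4]],"dr":[[-0.09,0,0],[-0.18,0,0],[-0.27,0,0],[-0.36,0,0],[-0.45,0,0],[-0.45,0,0],[-0.45,0,0]]}'; python3 - <<'E'
from rig import manip
from h import *
import pickle
s=manip.get_state(); print(s['position'],s['qpos'])
im=manip.get_image('wrist'); pickle.dump((im,s),open('pics/w1.pkl','wb')); cv2.imwrite('pics/w1.png',im['pixels'])
M=R.from_rotvec(np.ravel(im['rvec'])).as_matrix();print('cam',-M.T@np.ravel(im['tvec']),M)
for p in([.526,-.028,.104],[.544,-.182,.106],[.537,-.106,.036]): print(proj(im,p))
E
```

```text
clock: 1.8
position: [0.5257, -0.0293, 0.1948]
ee_rot: [0.533, 0.464, 0.534, -0.465]
contact_force: [-0.6, -0.4, -0.1]
width: 0.0555
[ 0.52574631 -0.02934605  0.19475785] [-1.87283077e-01  2.04342604e-01  1.60512709e+00 -8.84129521e-04
  1.33374010e+00 -3.24662315e-01]
cam [0.51386767 0.05445469 0.3743399 ] [[ 9.90464392e-01  1.37767426e-01 -6.51615391e-04]
 [ 1.30313676e-01 -9.35320674e-01  3.28927928e-01]
 [ 4.47060845e-02 -3.25876315e-01 -9.44354803e-01]]
[321.1843785  191.35990248]
[318.01556102 324.80571097]
[321.126863   235.47481881]
```

View pics/w1.png

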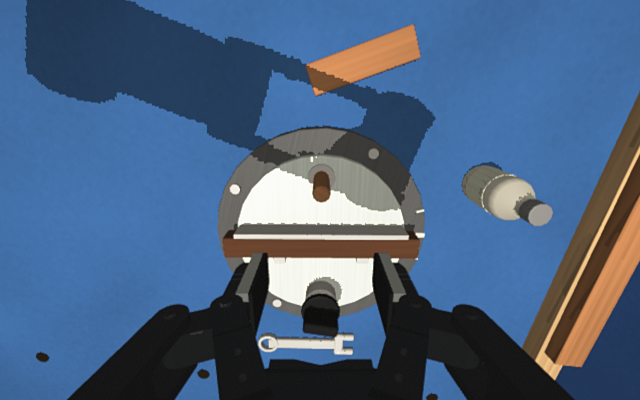

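The wrist view shows the post with its top at about (321,193); the top-view estimate projects to (321,191), so they agree. The knob wing is at about (320,315). I'll check both against depth, then descend.

```bash
cat >> h.py <<'E'
def cloud(im):
    M=R.from_rotvec(np.ravel(im['rvec'])).as_matrix(); K=im['intrinsics']; v,u=np.mgrid[:400,:640]; d=im['depth']
    P=np.stack([(u-K[0,2])/K[0,0]*d,(v-K[1,2])/K[1,1]*d,d],-1)-np.ravel(im['tvec']); W=P@M; W[d==0]=np.nan; return W
E
python3 - <<'E'
from h import *
import pickle
im,s=pickle.load(open('pics/w1.pkl','rb')); W=cloud(im)
def sel(c,r,z0,z1): return W[(np.hypot(W[...,0]-c[0],W[...,1]-c[1])<r)&(W[...,2]>z0)&(W[...,2]<z1)]
p=sel((.526,-.028),.03,.1,.11); print('post top',len(p),p.mean(0),np.ptp(p,axis=0))
for z0,z1 in((.10,.112),(.068,.08)):
  q=sel((.546,-.183),.04,z0,z1); print('knob',len(q),q.mean(0),np.ptp(q,axis=0))
  (c,sz,a)=cv2.minAreaRect((q[:,:2]*1000).astype(np.float32)); print(c,sz,a)
plan([.526,-.028,.071],8,s)
E
```

```text
post top 263 [ 0.52622052 -0.02994702  0.10463044] [0.01726337 0.01665755 0.00696483]
knob 462 [ 0.54713766 -0.18699203  0.10572152] [0.03982901 0.01517532 0.00867413]
(547.5187377929688, -188.89686584472656) (14.78062915802002, 39.91290283203125) 87.87857055664062
knob 554 [ 0.54645928 -0.17666617  0.07652798] [0.04661002 0.0363042  0.01011606]
(545.8284912109375, -181.33712768554688) (46.91202926635742, 32.94459533691406) 10.649089813232422
shift cm [12.38  0.07 -0.13] turn -0.002 or 3.14 tilt fix rotvec [-0.002  0.     0.002]
```

```bash
python3 -m creep '{"delta_pos":[[3,0,0],[6,0,0],[9,0,0],[11,0,0],[12.5,0,0],[12.5,0,0]],"dr":[[0,0,0],[0,0,0],[0,0,0],[0,0,0],[0,0,0],[0,0,0]]}' && python3 -m creep '{"delta_pos":[[0,0,0],[0,0,0],[0,0,0],[0,0,0],[0,0,0],[0,0,0],[0,0,0]],"dr":[[0,0,0],[0,0,0],[0,0,0],[0,0,0],[0,0,0],[0,0,0],[0,0,0]]}' -1 30; python3 - <<'E'
from rig import manip
from h import *
s=manip.get_state(); T=rot(s['ee_rot']); print(T.as_matrix().round(3))
A=np.array([.5368,-.109,s['position'][2]]); 
for d in range(5,36,5):
    p=A+R.from_rotvec([0,0,np.radians(d)]).apply(s['position']-A); print(d,(T.inv().apply(p-s['position'])*100).round(2),-round(np.radians(d),3))
E
```

```text
clock: 2.45
position: [0.5233, -0.0311, 0.0684]
ee_rot: [0.531, 0.464, 0.534, -0.467]
contact_force: [0.8, -0.5, 0.1]
width: 0.0558
clock: 3.15
position: [0.5261, -0.0298, 0.0704]
ee_rot: [0.533, 0.465, 0.533, -0.465]
contact_force: [0.2, -0.2, 0.4]
width: 0.0003
[[ 0.     0.991  0.136]
 [-0.     0.136 -0.991]
 [-1.     0.     0.   ]]
5 [-0.   -0.7   0.03] -0.087
10 [-0.   -1.39  0.12] -0.175
15 [-0.   -2.07  0.27] -0.262
20 [-0.   -2.73  0.48] -0.349
25 [-0.   -3.38  0.74] -0.436
30 [-0.   -4.    1.06] -0.524
35 [-0.   -4.59  1.44] -0.611
```

The fingers shut on nothing (width 0.3 mm), so I'll look.

```bash
python3 - <<'E'
from rig import manip
from h import *
import pickle
s=manip.get_state(); im=manip.get_image('wrist'); pickle.dump((im,s),open('pics/w2.pkl','wb')); t=manip.get_image('top'); pickle.dump(t,open('pics/t2.pkl','wb'))
a=cv2.resize(t['pixels'][145:255,290:440],(600,440),interpolation=cv2.INTER_CUBIC)[:, :400]
cv2.imwrite('pics/w2.png',np.hstack([im['pixels'][100:400,120:520],cv2.resize(t['pixels'][150:250,300:433],(400,300))]))
W=cloud(im); q=W[(W[...,2]>.095)&(W[...,2]<.107)&(np.hypot(W[...,0]-.526,W[...,1]+.03)<.05)]; print(len(q), q.mean(0) if len(q) else '')
print(proj(im,[.526,-.03,.104]),proj(im,s['position']),s['contact_force'],s['position'])
E
```

```text
221 [ 0.52550542 -0.02414651  0.0998553 ]
[320.70667324 259.58626201] [320.79283157 233.52152773] [ 0.20277023 -0.23269938  0.44395538] [ 0.52611776 -0.02981828  0.07044881]
```

View pics/w2.png

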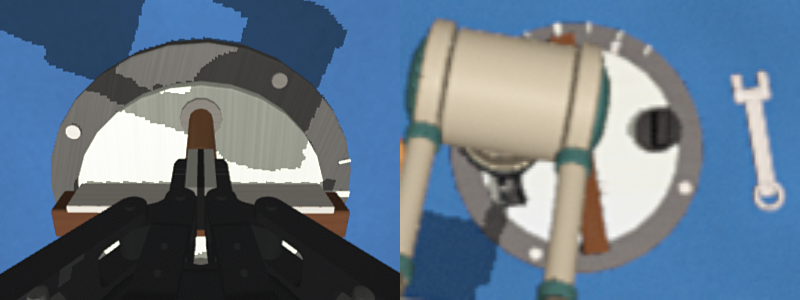

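The shut fingers are at crop (200,150–200), and the post is visible from its foot (200,105) up to (200,150). I'll fit the post's axis from the depth.

```bash
python3 - <<'E'
from h import *
import pickle
for f in('w1','w2'):
    im,s=pickle.load(open(f'pics/{f}.pkl','rb')); W=cloud(im); px=im['pixels'].astype(int)
    br=(px[...,2]>px[...,0]*1.4)&(px[...,2]>50)
    print(f,s['position'])
    for z in np.arange(.04,.11,.01):
        q=W[br&(abs(W[...,2]-z)<.005)&(np.hypot(W[...,0]-.526,W[...,1]+.02)<.04)]
        if len(q): print(round(z,3),len(q),q.min(0).round(4),q.max(0).round(4),q.mean(0).round(4))
E
```

```text
w1 [ 0.52574631 -0.02934605  0.19475785]
0.04 6 [ 0.5189 -0.0269  0.0425] [ 0.5263 -0.0223  0.0443] [ 0.5225 -0.024   0.0436]
0.05 27 [ 0.518  -0.0289  0.0455] [ 0.5322 -0.0223  0.0546] [ 0.5245 -0.0239  0.0499]
0.06 35 [ 0.5181 -0.0276  0.0555] [ 0.5333 -0.022   0.0649] [ 0.5255 -0.0238  0.0603]
0.07 32 [ 0.5183 -0.0275  0.0651] [ 0.533  -0.0222  0.0747] [ 0.5256 -0.0237  0.0704]
0.08 35 [ 0.5185 -0.0274  0.0754] [ 0.5327 -0.0221  0.085 ] [ 0.5251 -0.0236  0.0799]
0.09 45 [ 0.518  -0.0293  0.0851] [ 0.5336 -0.022   0.0948] [ 0.5256 -0.0239  0.0899]
0.1 154 [ 0.5181 -0.0377  0.0951] [ 0.5339 -0.0219  0.105 ] [ 0.5256 -0.0275  0.103 ]
0.11 100 [ 0.5186 -0.0374  0.105 ] [ 0.5336 -0.023   0.1071] [ 0.5264 -0.0305  0.1057]
w2 [ 0.52611776 -0.02981828  0.07044881]
0.04 16 [ 0.5175 -0.0313  0.0427] [ 0.5292 -0.0222  0.0449] [ 0.5221 -0.0247  0.0438]
0.05 112 [ 0.5175 -0.0306  0.0452] [ 0.5339 -0.0217  0.055 ] [ 0.5248 -0.0239  0.0502]
0.06 126 [ 0.5174 -0.0313  0.0551] [ 0.5337 -0.0217  0.0647] [ 0.5252 -0.0239  0.06  ]
0.07 147 [ 0.5176 -0.0311  0.0651] [ 0.5341 -0.0216  0.0749] [ 0.5252 -0.0239  0.07  ]
0.08 174 [ 0.5177 -0.0292  0.075 ] [ 0.5339 -0.0216  0.085 ] [ 0.525  -0.0237  0.0802]
0.09 195 [ 0.5176 -0.0296  0.0852] [ 0.5341 -0.0216  0.095 ] [ 0.5252 -0.0238  0.0903]
0.1 209 [ 0.5176 -0.0307  0.095 ] [ 0.5339 -0.0217  0.1046] [ 0.5254 -0.0238  0.0999]
```

```bash
python3 - <<'E'
from h import *
import pickle
im,s=pickle.load(open('pics/w2.pkl','rb')); W=cloud(im)
for v in range(235,330,8):
    print(v,[tuple((W[v,u]*1000).round(0)) for u in (300,310,320,330,340)])
cv2.imwrite('pics/w2z.png',cv2.resize(im['pixels'][190:340,240:400],None,fx=4,fy=4,interpolation=cv2.INTER_CUBIC))
E
```

```text
235 [(np.float64(512.0), np.float64(-49.0), np.float64(36.0)), (np.float64(519.0), np.float64(-26.0), np.float64(82.0)), (np.float64(525.0), np.float64(-22.0), np.float64(89.0)), (np.float64(531.0), np.float64(-23.0), np.float64(85.0)), (np.float64(544.0), np.float64(-45.0), np.float64(37.0))]
243 [(np.float64(513.0), np.float64(-56.0), np.float64(37.0)), (np.float64(519.0), np.float64(-26.0), np.float64(94.0)), (np.float64(525.0), np.float64(-22.0), np.float64(99.0)), (np.float64(531.0), np.float64(-24.0), np.float64(95.0)), (np.float64(545.0), np.float64(-52.0), np.float64(36.0))]
251 [(np.float64(514.0), np.float64(-63.0), np.float64(38.0)), (np.float64(519.0), np.float64(-20.0), np.float64(114.0)), (np.float64(524.0), np.float64(-20.0), np.float64(113.0)), (np.float64(529.0), np.float64(-19.0), np.float64(113.0)), (np.float64(546.0), np.float64(-59.0), np.float64(37.0))]
259 [(np.float64(514.0), np.float64(-25.0), np.float64(114.0)), (np.float64(519.0), np.float64(-20.0), np.float64(122.0)), (np.float64(524.0), np.float64(-20.0), np.float64(122.0)), (np.float64(529.0), np.float64
[... 1787 characters left out ...]
), np.float64(-19.0), np.float64(158.0)), (np.float64(531.0), np.float64(-17.0), np.float64(159.0))]
315 [(np.float64(517.0), np.float64(-20.0), np.float64(163.0)), (np.float64(520.0), np.float64(-19.0), np.float64(162.0)), (np.float64(526.0), np.float64(-33.0), np.float64(145.0)), (np.float64(528.0), np.float64(-18.0), np.float64(163.0)), (np.float64(531.0), np.float64(-17.0), np.float64(163.0))]
323 [(np.float64(517.0), np.float64(-19.0), np.float64(167.0)), (np.float64(521.0), np.float64(-19.0), np.float64(167.0)), (np.float64(527.0), np.float64(-37.0), np.float64(146.0)), (np.float64(527.0), np.float64(-18.0), np.float64(167.0)), (np.float64(531.0), np.float64(-17.0), np.float64(167.0))]
```

View pics/w2z.png

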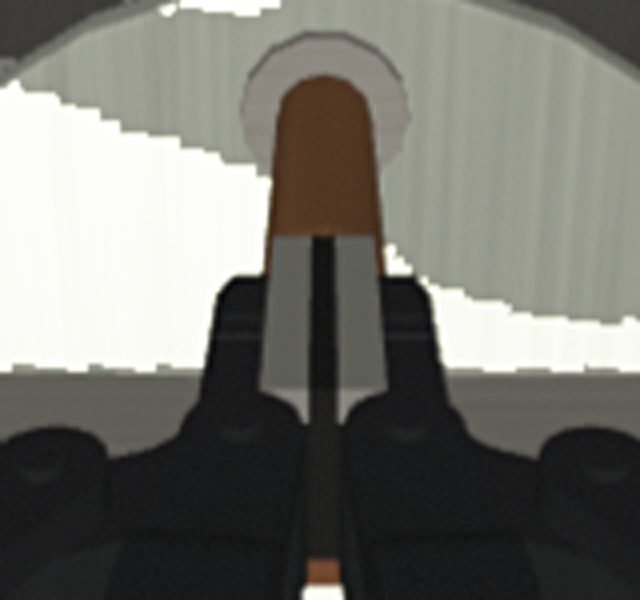

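The close view shows the shut fingertips at z≈0.111, just above the post top at 0.104, although the reported TCP is 0.070. So the real tips are about 4 cm higher than the reported TCP. I'll open and descend in steps, watching the force.

```bash
python3 -c "
from rig import manip
print(manip.grasp_offset)"
python3 -m creep '{"delta_pos":[[0,0,0],[0,0,0],[0,0,0],[0,0,0],[1,0,0],[2,0,0],[2.5,0,0],[2.5,0,0]],"dr":[[0,0,0],[0,0,0],[0,0,0],[0,0,0],[0,0,0],[0,0,0],[0,0,0],[0,0,0]]}' 0.3 && python3 -m creep '{"delta_pos":[[0,0,0],[0,0,0],[0,0,0],[0,0,0],[0,0,0],[0,0,0]],"dr":[[0,0,0],[0,0,0],[0,0,0],[0,0,0],[0,0,0],[0,0,0]]}' -1 30
```

```text
0.0187
clock: 4.05
position: [0.5249, -0.0297, 0.0439]
ee_rot: [0.532, 0.464, 0.534, -0.465]
contact_force: [-0.1, 0.1, -0.9]
width: 0.0551
clock: 4.65
position: [0.5265, -0.03, 0.0458]
ee_rot: [0.533, 0.465, 0.533, -0.465]
contact_force: [0.2, -0.0, 3.2]
width: 0.0166
```

It now grips at 17 mm, which confirms the 4 cm offset. I'll lower another 1.5 cm for a full pad grip.

```bash
python3 -m creep '{"delta_pos":[[0,0,0],[0,0,0],[0.5,0,0],[1,0,0],[1.5,0,0],[1.5,0,0]],"dr":[[0,0,0],[0,0,0],[0,0,0],[0,0,0],[0,0,0],[0,0,0]]}' 0.0 && python3 -m creep '{"delta_pos":[[0,0,0],[0,0,0],[0,0,0],[0,0,0],[0,0,0]],"dr":[[0,0,0],[0,0,0],[0,0,0],[0,0,0],[0,0,0]]}' -1 30;  python3 - <<'E'
from rig import manip
from h import *
s=manip.get_state(); T=rot(s['ee_rot']); print(s['position'],s['qpos'])
A=np.array([.5368,-.109,s['position'][2]]); 
for d in range(5,36,5):
    p=A+R.from_rotvec([0,0,np.radians(d)]).apply(s['position']-A); print(d,(T.inv().apply(p-s['position'])*100).round(2),-round(np.radians(d),3))
E
```

```text
clock: 5.25
position: [0.5252, -0.0298, 0.0293]
ee_rot: [0.532, 0.464, 0.533, -0.465]
contact_force: [-0.1, 0.8, -0.6]
width: 0.0427
clock: 5.75
position: [0.5264, -0.0299, 0.0305]
ee_rot: [0.533, 0.465, 0.533, -0.465]
contact_force: [0.7, 1.2, -0.8]
width: 0.0173
[ 0.52637395 -0.02990162  0.03045441] [-1.88775470e-01  3.52962547e-01  1.84761276e+00  2.15097121e-05
  9.40472527e-01 -3.24755882e-01]
5 [-0.   -0.7   0.03] -0.087
10 [-0.   -1.39  0.11] -0.175
15 [-0.   -2.07  0.26] -0.262
20 [-0.   -2.73  0.47] -0.349
25 [-0.   -3.38  0.73] -0.436
30 [-0.   -3.99  1.05] -0.524
35 [-0.   -4.58  1.42] -0.611
```

```bash
python3 -m creep '{"delta_pos":[[0,-0.35,0.01],[0,-0.7,0.03],[0,-1.05,0.06],[0,-1.39,0.11],[0,-1.73,0.18],[0,-2.07,0.26],[0,-2.07,0.26],[0,-2.07,0.26]],"dr":[[-0.044,0,0],[-0.087,0,0],[-0.131,0,0],[-0.175,0,0],[-0.218,0,0],[-0.262,0,0],[-0.262,0,0],[-0.262,0,0]]}' && python3 -m creep '{"delta_pos":[[0,-0.35,0.01],[0,-0.7,0.03],[0,-1.05,0.06],[0,-1.39,0.11],[0,-1.73,0.18],[0,-2.07,0.26],[0,-2.07,0.26],[0,-2.07,0.26],[0,-2.07,0.26]],"dr":[[-0.044,0,0],[-0.087,0,0],[-0.131,0,0],[-0.175,0,0],[-0.218,0,0],[-0.262,0,0],[-0.262,0,0],[-0.262,0,0],[-0.262,0,0]]}'
```

```text
clock: 6.55
position: [0.506, -0.0354, 0.0305]
ee_rot: [0.589, 0.391, 0.589, -0.392]
contact_force: [0.2, -0.7, -1.3]
width: 0.0169
clock: 7.45
position: [0.4879, -0.0459, 0.0304]
ee_rot: [0.635, 0.311, 0.635, -0.311]
contact_force: [0.2, -0.6, -0.1]
width: 0.0172
```

The table moved 30° with low forces. Next: release, rise, and check the pointer and the knob.

```bash
python3 -m creep '{"delta_pos":[[0,0,0],[0,0,0],[0,0,0],[-3,0,0],[-7,0,0],[-11,0,0],[-14,0,0],[-14,0,0],[-14,0,0]],"dr":[[0,0,0],[0,0,0],[0,0,0],[0,0,0],[0,0,0],[0,0,0],[0,0,0],[0,0,0],[0,0,0]]}' 0.3; python3 - <<'E'
from rig import manip
from h import *
s=manip.get_state();print(s['position'],s['qpos'])
plan([.586,-.172,s['position'][2]],118,s)
E
```

```text
clock: 8.35
position: [0.4879, -0.0456, 0.1707]
ee_rot: [0.635, 0.311, 0.635, -0.311]
contact_force: [-0.1, 0.6, -0.4]
width: 0.0553
[ 0.48792136 -0.0456191   0.17073665] [-2.35311235e-01  1.63564663e-01  1.71978922e+00 -1.35989124e-05
  1.25712043e+00 -8.95328956e-01]
shift cm [ 1.0e-02 -0.0e+00  1.6e+01] turn -1.399 or 1.742 tilt fix rotvec [-1.399e+00  1.000e-03  0.000e+00]
```

```bash
python3 -m creep '{"delta_pos":[[0,0,1.6],[0,0,3.2],[0,0,4.8],[0,0,6.4],[0,0,8],[0,0,9.6],[0,0,11.2],[0,0,12.8],[0,0,14.4],[0,0,16]],"dr":[[-0.14,0,0],[-0.28,0,0],[-0.42,0,0],[-0.56,0,0],[-0.7,0,0],[-0.84,0,0],[-0.98,0,0],[-1.12,0,0],[-1.26,0,0],[-1.4,0,0]]}' && python3 -m creep '{"delta_pos":[[0,0,0],[0,0,0],[0,0,0]],"dr":[[0,0,0],[0,0,0],[0,0,0]]}'; python3 - <<'E'
from rig import manip
from h import *
import pickle
s=manip.get_state();print(s['position'],s['qpos'])
im=manip.get_image('wrist'); pickle.dump((im,s),open('pics/w3.pkl','wb')); t=manip.get_image('scene'); pickle.dump(t,open('pics/s3.pkl','wb'))
cv2.imwrite('pics/w3.png',np.hstack([cv2.resize(im['pixels'],(480,300)),cv2.resize(t['pixels'][170:270,245:350],(315,300),interpolation=cv2.INTER_CUBIC)]))
W=cloud(im)
q=W[(np.hypot(W[...,0]-.586,W[...,1]+.172)<.035)&(W[...,2]>.100)&(W[...,2]<.111)]
(c,sz,a)=cv2.minAreaRect((q[:,:2]*1000).astype(np.float32)); print(len(q),q.mean(0),c,sz,a)
E
```

```text
clock: 9.35
position: [0.585, -0.172, 0.1678]
ee_rot: [0.684, -0.172, 0.687, 0.174]
contact_force: [-0.2, -0.5, 0.0]
width: 0.0552
clock: 9.65
position: [0.5848, -0.1711, 0.1694]
ee_rot: [0.686, -0.17, 0.687, 0.171]
contact_force: [-0.1, 0.4, 0.1]
width: 0.0554
[ 0.58484448 -0.1710935   0.16942547] [-3.98925512e-01  3.43696477e-01  1.46984498e+00  2.85888864e-04
  1.33066421e+00 -2.45737434e+00]
704 [ 0.58412876 -0.17414575  0.10675219] (585.3251342773438, -173.69866943359375) (39.8675651550293, 13.330482482910156) 28.172515869140625
```

View pics/w3.png

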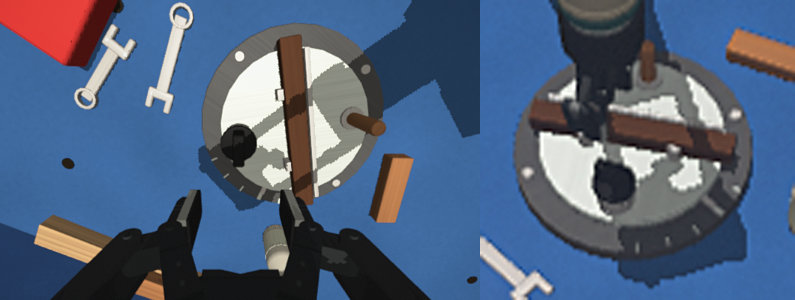

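The gripper is over the knob, at (238,140) in the left panel. By depth the knob's bearing from the axis moved from -82.6° to -53.1°, so the table has turned about 30°. Before locking I'll check the pointer against the long mark in a crop.

```bash
python3 - <<'E'
from h import *
import pickle
im,s=pickle.load(open('pics/w3.pkl','rb')); t=pickle.load(open('pics/s3.pkl','rb'))
th=np.radians(98.3); p=[.5368+.121*np.cos(th),-.109+.121*np.sin(th),.024]
u,v=proj(im,p); a,b=proj(t,p); print(u,v,a,b)
c1=cv2.resize(im['pixels'][int(v)-40:int(v)+40,int(u)-40:int(u)+40],(390,390),interpolation=cv2.INTER_CUBIC)
c2=cv2.resize(t['pixels'][int(b)-25:int(b)+25,int(a)-25:int(a)+25],(390,390),interpolation=cv2.INTER_CUBIC)
cv2.imwrite('pics/mk.png',np.hstack([c1,c2]))
plan([.5853,-.1737,.042],118.2,s)
E
```

```text
485.3656244839889 201.75736748598882 318.72887399147146 194.94314517064262
shift cm [12.74 -0.28 -0.06] turn -0.005 or 3.137 tilt fix rotvec [-0.005 -0.001 -0.002]
```

View pics/mk.png

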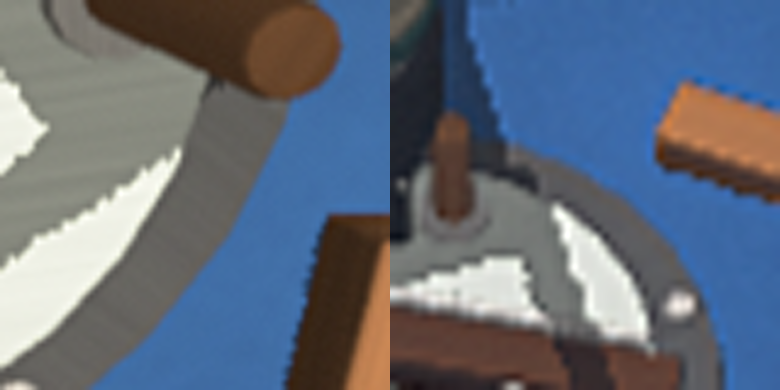

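I used the wrong frame: the mark's bearing in world is 98.3°−90° = 8.3°. Redoing the crop.

```bash
python3 - <<'E'
from h import *
import pickle
im,s=pickle.load(open('pics/w3.pkl','rb')); t=pickle.load(open('pics/s3.pkl','rb'))
th=np.radians(8.3); p=[.5368+.121*np.cos(th),-.109+.121*np.sin(th),.024]
u,v=proj(im,p); a,b=proj(t,p); print(u,v,a,b)
c1=cv2.resize(im['pixels'][int(v)-50:int(v)+50,int(u)-50:int(u)+50],(390,390),interpolation=cv2.INTER_CUBIC)
c2=cv2.resize(t['pixels'][int(b)-25:int(b)+25,int(a)-25:int(a)+25],(390,390),interpolation=cv2.INTER_CUBIC)
cv2.imwrite('pics/mk2.png',np.clip(np.hstack([c1,c2])*1.5,0,255).astype(np.uint8))
E
```

```text
349.7567714572981 257.7229943236803 322.769901351915 237.98187420952877
```

View pics/mk2.png

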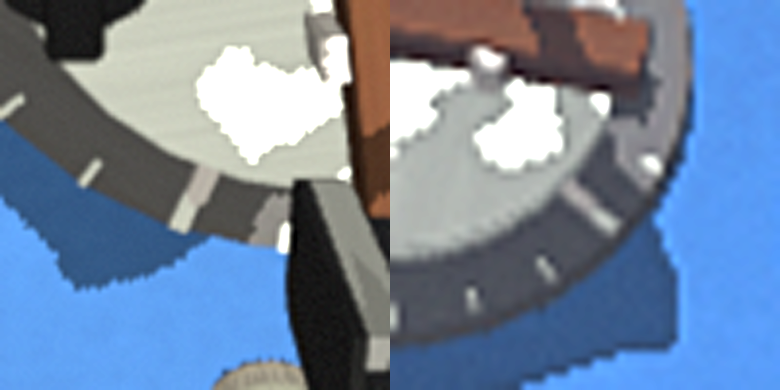

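```bash
python3 - <<'E'
from h import *
import pickle
im,s=pickle.load(open('pics/w3.pkl','rb')); t=pickle.load(open('pics/s3.pkl','rb')); t0=pickle.load(open('pics/top.pkl','rb'))
def f(i,u,v):
    p=ray(i,u,v,.024)-[.5368,-.109,0]; print(round(np.degrees(np.arctan2(p[1],p[0])),1),round(1000*np.hypot(p[0],p[1]),1),end=' | ')
for x,y in((10,105),(90,172),(182,220),(203,180),(265,225),(283,237)): f(im,299+x/3.9,207+y/3.9)
print()
for x,y in((5,320),(80,300),(155,268),(215,220),(185,190),(260,165)): f(t,297+x/7.8,212+y/7.8)
print()
for x,y in((453,120),(402,90),(395,115),(345,78),(290,80),(232,95)): f(t0,300+x/5.5,145+y/5.5)
E
```

```text
-22.8 128.8 | -7.6 128.8 | 7.5 130.2 | 7.9 114.5 | 19.3 125.3 | 22.2 128.9 | 
-36.4 134.4 | -22.6 131.4 | -7.6 131.5 | 7.2 130.8 | 8.4 112.0 | 21.5 131.7 | 
-38.2 128.0 | -22.8 129.1 | -23.5 113.7 | -7.6 128.1 | 7.0 127.4 | 22.8 128.3 |
```

The marks lie at −37.5, −22.5, −7.5, 7.5 and 22.5°. The pointer, at about 8°, is over the fourth (long) mark at 7.5° in both views. Now I'll descend on the knob wing.

```bash
python3 -m creep '{"delta_pos":[[3,-0.3,0],[6,-0.3,0],[9,-0.3,0],[11,-0.3,0],[12.2,-0.3,0],[12.6,-0.3,0],[12.6,-0.3,0]],"dr":[[0,0,0],[0,0,0],[0,0,0],[0,0,0],[0,0,0],[0,0,0],[0,0,0]]}' && python3 -m creep '{"delta_pos":[[0,0,0],[0,0,0],[0,0,0],[0,0,0],[0,0,0]],"dr":[[0,0,0],[0,0,0],[0,0,0],[0,0,0],[0,0,0]]}' -1 60
```

```text
clock: 10.45
position: [0.5875, -0.1747, 0.0446]
ee_rot: [0.686, -0.171, 0.686, 0.171]
contact_force: [1.2, -0.5, -0.6]
width: 0.0557
clock: 10.95
position: [0.5866, -0.1727, 0.0452]
ee_rot: [0.686, -0.17, 0.686, 0.172]
contact_force: [-2.1, 4.3, 2.0]
width: 0.0131
```

```bash
python3 -m creep '{"delta_pos":[[0.2,0,0],[0.4,0,0],[0.6,0,0],[0.7,0,0],[0.7,0,0],[0.7,0,0]],"dr":[[0,0,0],[0,0,0],[0,0,0],[0,0,0],[0,0,0],[0,0,0]]}' && python3 -m creep '{"delta_pos":[[0,0,0],[0,0,0],[0,0,0],[0,0,0]],"dr":[[0.1,0,0],[0.2,0,0],[0.3,0,0],[0.3,0,0]]}'; python3 -c "
from rig import manip
s=manip.get_state();print(s['moment'],s['contact_force'])"
```

```text
clock: 11.55
position: [0.5866, -0.1727, 0.0385]
ee_rot: [0.686, -0.17, 0.686, 0.172]
contact_force: [-3.7, 5.2, 5.4]
width: 0.0128
clock: 11.95
position: [0.5868, -0.1731, 0.0387]
ee_rot: [0.704, -0.065, 0.704, 0.067]
contact_force: [-1.3, 4.2, 5.7]
width: 0.0128
[ 0.57566636  0.35892956 -0.03479355] [-1.32273125  4.2386506   5.71497581]
```

```bash
python3 -m creep '{"delta_pos":[[0,0,0],[0,0,0],[0,0,0],[0,0,0],[0,0,0],[0,0,0],[0,0,0],[0,0,0],[0,0,0],[0,0,0]],"dr":[[0.1,0,0],[0.2,0,0],[0.3,0,0],[0.4,0,0],[0.5,0,0],[0.6,0,0],[0.7,0,0],[0.8,0,0],[0.9,0,0],[0.9,0,0]]}'; python3 -c "
from rig import manip
s=manip.get_state();print(s['moment'],s['contact_force'],s['qpos'])"
```

```text
clock: 12.95
position: [0.5866, -0.1741, 0.0387]
ee_rot: [0.662, 0.247, 0.663, -0.246]
contact_force: [-3.4, 2.3, 5.6]
width: 0.0125
[ 0.25497423  0.50773418 -0.02373202] [-3.40184119  2.31679769  5.60266912] [-4.02377702e-01  4.51877110e-01  1.64665393e+00  4.18761672e-04
  1.04416334e+00 -1.26079349e+00]
```

```bash
python3 -m creep '{"delta_pos":[[0.04,0,0],[0.08,0,0],[0.12,0,0],[0.16,0,0],[0.2,0,0],[0.24,0,0],[0.28,0,0],[0.32,0,0],[0.36,0,0],[0.36,0,0]],"dr":[[0.1,0,0],[0.2,0,0],[0.3,0,0],[0.4,0,0],[0.5,0,0],[0.6,0,0],[0.7,0,0],[0.8,0,0],[0.9,0,0],[0.9,0,0]]}'; python3 -c "
from rig import manip
s=manip.get_state();print(s['moment'],s['contact_force'],s['qpos'])"
```

```text
clock: 13.95
position: [0.5857, -0.1743, 0.0351]
ee_rot: [-0.489, -0.51, -0.49, 0.511]
contact_force: [-5.1, 1.2, 6.9]
width: 0.0128
[ 0.17274029  0.75738605 -0.13193763] [-5.13394753  1.22203151  6.93821047] [-4.02677175e-01  4.55323159e-01  1.65114667e+00 -6.69647122e-04
  1.03758873e+00 -3.60784838e-01]
```

```bash
python3 -m creep '{"delta_pos":[[0.04,0,0],[0.08,0,0],[0.12,0,0],[0.16,0,0],[0.2,0,0],[0.2,0,0],[0.2,0,0],[0.2,0,0]],"dr":[[0.1,0,0],[0.2,0,0],[0.3,0,0],[0.4,0,0],[0.5,0,0],[0.6,0,0],[0.65,0,0],[0.65,0,0]]}'; python3 -c "
from rig import manip
s=manip.get_state();print(s['moment'],s['contact_force'],s['qpos'])"
```

```text
clock: 14.75
position: [0.5828, -0.1758, 0.0339]
ee_rot: [-0.304, -0.635, -0.304, 0.641]
contact_force: [-10.5, -1.5, 14.7]
width: 0.0127
[0.01530113 1.58727613 2.41953164] [-10.52920557  -1.47518277  14.65521212] [-0.40290418  0.45567112  1.65415247 -0.00748408  1.03786973  0.28181837]
```

The end stop is reached: 2.4 N m, down 11.3 mm. I'll release straight up and check.

```bash
python3 -m creep '{"delta_pos":[[0,0,0],[0,0,0],[0,0,0],[0,0,0],[-3,0,0],[-7,0,0],[-11,0,0],[-13,0,0],[-13,0,0],[-13,0,0]],"dr":[[0,0,0],[0,0,0],[0,0,0],[0,0,0],[0,0,0],[0,0,0],[0,0,0],[0,0,0],[0,0,0],[0,0,0]]}' 0.3; python3 - <<'E'
from rig import manip
from h import *
import pickle
s=manip.get_state();print(s['position'],s['contact_force'],s['qpos'])
im=manip.get_image('wrist'); pickle.dump((im,s),open('pics/w4.pkl','wb'));t=manip.get_image('scene'); pickle.dump(t,open('pics/s4.pkl','wb'))
W=cloud(im)
q=W[(np.hypot(W[...,0]-.5853,W[...,1]+.1737)<.035)&(W[...,2]>.086)&(W[...,2]<.111)]
print(len(q),np.median(q[:,2])); q=q[q[:,2]>np.median(q[:,2])-.004]
print(cv2.minAreaRect((q[:,:2]*1000).astype(np.float32)))
cv2.imwrite('pics/w4.png',np.hstack([cv2.resize(im['pixels'],(480,300)),cv2.resize(t['pixels'][170:270,245:350],(315,300),interpolation=cv2.INTER_CUBIC)]))
E
```

```text
clock: 15.75
position: [0.5872, -0.1747, 0.1614]
ee_rot: [-0.301, -0.64, -0.301, 0.64]
contact_force: [-0.2, -0.2, -0.0]
width: 0.0557
[ 0.58721341 -0.17470732  0.16139858] [-0.2436098  -0.19312376 -0.01750334] [-4.02661330e-01  3.52051099e-01  1.47735003e+00 -6.25265697e-05
  1.31238056e+00  2.87445283e-01]
710 0.09571205150485423
((585.5206298828125, -173.5364227294922), (39.45100402832031, 14.061137199401855), 59.99051284790039)
```

View pics/w4.png

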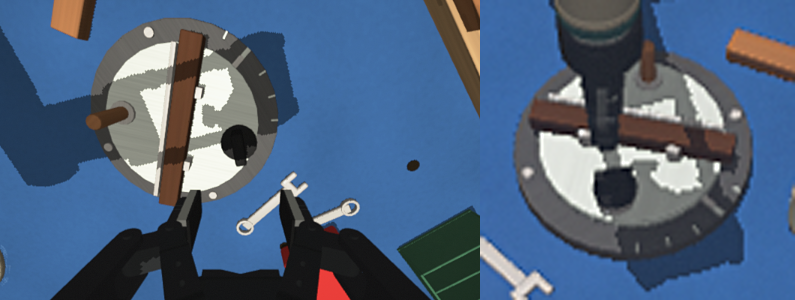

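```bash
python3 - <<'E'
from h import *
import pickle
for f in('w3','w4'):
    im,s=pickle.load(open(f'pics/{f}.pkl','rb')); W=cloud(im)
    r=np.hypot(W[...,0]-.5854,W[...,1]+.1736)
    q=W[(r<.006)&(W[...,2]>.07)]; d=W[(np.hypot(W[...,0]-.5368,W[...,1]+.109)<.1)&(W[...,2]<.042)&(W[...,2]>.03)]
    rl=W[(abs(W[...,2]-.066)<.006)&(np.hypot(W[...,0]-.5368,W[...,1]+.109)<.04)]
    fl=W[(r<.023)&(r>.012)&(W[...,2]>.055)&(W[...,2]<.082)]
    print(f,'wing top',np.percentile(q[:,2],[10,50,90]).round(4),'disc',np.median(d[:,2]).round(4),'rail',np.median(rl[:,2]).round(4),'flange',np.percentile(fl[:,2],[10,50,90]).round(4))
im,s=pickle.load(open('pics/w4.pkl','rb')); t=pickle.load(open('pics/s4.pkl','rb')); 
th=np.radians(7.5)
c=[]
for i,k in((im,45),(t,25)):
    u,v=proj(i,[.5368+.118*np.cos(th),-.109+.118*np.sin(th),.024]).astype(int); print(u,v)
    c.append(cv2.resize(i['pixels'][v-k:v+k,u-k:u+k],(390,390),interpolation=cv2.INTER_CUBIC))
cv2.imwrite('pics/mk3.png',np.clip(np.hstack(c)*1.5,0,255).astype(np.uint8))
E
```

```text
w3 wing top [0.1064 0.1073 0.1081] disc 0.0373 rail 0.0634 flange [0.0764 0.0773 0.0781]
w4 wing top [0.095  0.0959 0.0969] disc 0.0371 rail 0.0633 flange [0.0653 0.0661 0.0673]
320 76
321 237
```

View pics/mk3.png

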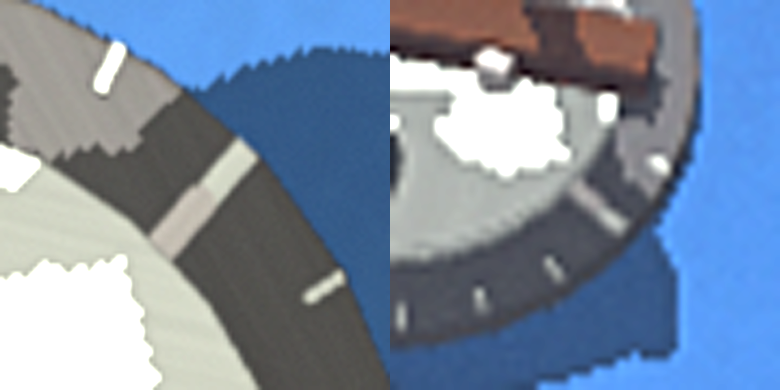

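The pointer sits exactly on the long mark in both views. By depth the knob went down 11.2–11.4 mm of 12, and the wing turned 148° (2.59 rad). That is borderline for home, so I'll regrasp squarely and tighten against the stop.

```bash
python3 - <<'E'
from rig import manip
from h import *
plan([.5855,-.1736,.034],150,manip.get_state())
E
```

```text
shift cm [12.59 -0.06 -0.02] turn -0.166 or 2.975 tilt fix rotvec [ 2.975e+00  5.000e-03 -1.000e-03]
```

```bash
python3 -m creep '{"delta_pos":[[3,0,0],[6,0,0],[9,0,0],[11,-0.06,0],[12.2,-0.06,0],[12.6,-0.06,0],[12.6,-0.06,0]],"dr":[[-0.08,0,0],[-0.16,0,0],[-0.166,0,0],[-0.166,0,0],[-0.166,0,0],[-0.166,0,0],[-0.166,0,0]]}' && python3 -m creep '{"delta_pos":[[0,0,0],[0,0,0],[0,0,0],[0,0,0],[0,0,0]],"dr":[[0,0,0],[0,0,0],[0,0,0],[0,0,0],[0,0,0]]}' -1 80 && python3 -m creep '{"delta_pos":[[0,0,0],[0.03,0,0],[0.05,0,0],[0.05,0,0]],"dr":[[0.05,0,0],[0.1,0,0],[0.15,0,0],[0.15,0,0]]}'; python3 -c "
from rig import manip
s=manip.get_state();print(s['moment'],s['contact_force'],s['qpos'])"
```

```text
clock: 16.55
position: [0.5867, -0.1743, 0.0351]
ee_rot: [-0.353, -0.612, -0.354, 0.613]
contact_force: [-0.4, 0.7, -0.2]
width: 0.0557
clock: 17.05
position: [0.5856, -0.1734, 0.0369]
ee_rot: [-0.353, -0.612, -0.354, 0.613]
contact_force: [-3.8, 1.7, 5.6]
width: 0.0121
clock: 17.45
position: [0.5833, -0.1751, 0.0367]
ee_rot: [-0.309, -0.633, -0.309, 0.638]
contact_force: [-8.1, -0.6, 8.7]
width: 0.0127
[-0.01648341  1.18301261  2.2372478 ] [-8.10229375 -0.56497048  8.66987499] [-0.4023015   0.45236618  1.65158102 -0.00604812  1.0424269   0.26658392]
```

With only 0.15 rad of extra turn the moment is 2.2 N m (free turning takes 0.1), so the knob is on its stop. Release and final check.

```bash
python3 -m creep '{"delta_pos":[[0,0,0],[0,0,0],[0,0,0],[0,0,0],[-3,0,0],[-7,0,0],[-11,0,0],[-14,0,0],[-14,0,0],[-14,0,0]],"dr":[[0,0,0],[0,0,0],[0,0,0],[0,0,0],[0,0,0],[0,0,0],[0,0,0],[0,0,0],[0,0,0],[0,0,0]]}' 0.3; python3 -m creep '{"delta_pos":[[0,0,0],[0,0,0],[0,0,0],[0,0,0],[0,0,0]],"dr":[[0,0,0],[0,0,0],[0,0,0],[0,0,0],[0,0,0]]}'; python3 - <<'E'
from rig import manip
from h import *
s=manip.get_state();print(s['position'],s['contact_force'])
im=manip.get_image('wrist'); W=cloud(im); r=np.hypot(W[...,0]-.5854,W[...,1]+.1736)
q=W[(r<.03)&(W[...,2]>.09)&(W[...,2]<.102)]; print(len(q),np.median(q[:,2]),cv2.minAreaRect((q[:,:2]*1000).astype(np.float32)))
p=im['pixels'].astype(int); m=(p.min(2)>150)&(abs(np.hypot(W[...,0]-.5368,W[...,1]+.109)-.121)<.014)&(W[...,2]<.03)
for a,c,k in blobs(im,m,8):
    w=np.nanmean(W[k],0)-[.5368,-.109,0]; print(a,c.round(),round(np.degrees(np.arctan2(w[1],w[0])),1),w[2].round(4))
E
```

```text
clock: 18.45
position: [0.5872, -0.1744, 0.1758]
ee_rot: [0.307, 0.638, 0.306, -0.637]
contact_force: [0.1, -0.6, 0.6]
width: 0.0557
clock: 18.95
position: [0.5868, -0.1743, 0.1748]
ee_rot: [-0.306, -0.637, -0.307, 0.637]
contact_force: [-0.9, -0.2, 0.4]
width: 0.0556
[ 0.58680966 -0.17430183  0.17484801] [-0.93334274 -0.17849676  0.37398106]
626 0.095799612733735 ((585.501220703125, -173.59341430664062), (39.472225189208984, 14.03255844116211), 59.81646728515625)
137 [206.  43.] 67.4 0.026
32 [303.  48.] 22.1 0.024
19 [169.  88.] 97.3 0.023
66 [284. 254.] -112.2 0.0258
```

The wing angle and height did not change after 2.2 N m of tightening, so the knob is home on its stop. Handing in.

```bash
python3 -c "
from rig import manip
print(manip.sign_off())"
```

```text
the job is handed in; nothing more can be done
None
```

The turntable is set on the long 45° mark, the lock knob is screwed home, and the job is handed in at about 19 s on the robot's clock. I swung the post two clicks counter-clockwise, pushed the knob down 7 mm, turned it clockwise to its stop and let go.

**Last checks**
- **Pointer:** it read about 8° against the long mark at 7.5° before locking. A wrist and a scene picture taken after the first tightening both show it on the long mark. I took no pointer reading after the final re-tightening.
- **Knob:** re-gripping and tightening again with about 2.2 N m did not move the wing (60.0° before, 59.8° after). It went down 11.2–11.4 mm by depth camera, slightly short of the nominal 12 mm but within the 2 mm calibration.
- **Knob turn:** I saw 2.59 rad of wing turn; home is from about 2.6. The wing seemed to start at about 0.16 rad, which would put it at the 2.75 stop.
- **Contact:** the gripper was clear of everything at hand-in. The wrist force peaked at about 18 N in the readings taken.
- **Bystanders:** nothing I did came near the tools, and the ones in the last pictures looked undisturbed. I did not measure their poses again.

**What disagreed:** the real fingertips sit about 4 cm higher than the reported tool position. My first grasp therefore closed on air just above the post, and I corrected for this using the wrist depth.

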